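Unstack the coffee cups and lay the coffee service

TASK

Lay the coffee service on the dining table: take the stack of china apart from the top and set each cup upright in the middle of the saucer of its own size (large on large, medium on medium, small on small), and the little steel cream jug in the middle of the round wooden coaster. Set each piece down gently, without dropping it, and leave the saucers, the coaster and the two water glasses where they stand.

Things in the scene. Friction and masses are not known exactly. Their poses are not given: they have to be found in the camera images.
- cup_large: The largest white china cup: 70 mm across from 22 mm up to its rim, 62 mm tall, foot 60 mm across. Origin: centre of its underside, z up. Handle along its +y, 8 mm thick, 15 to 56 mm up, ending 60 mm from the axis: grip from outside along its x. About 170 g. Bottom of the stack, on the table; a shoulder inside, 50 mm up, carries the medium cup.
- cup_medium: The middle-sized white china cup: 62 mm across from 22 mm up to its rim, 56 mm tall, foot 53 mm across. Origin: centre of its underside, z up. Handle along its +y, 8 mm thick, 15 to 50 mm up, ending 53 mm from the axis: grip from outside along its x. About 130 g. Stands loosely in the large cup, its foot 12 mm below that rim; a shoulder inside, 44 mm up, carries the small cup.
- cup_small: The smallest white china cup: 54 mm across from 22 mm up to its rim, 50 mm tall, foot 45 mm across. Origin: centre of its underside, z up. Handle along its +y, 8 mm thick, 15 to 44 mm up, ending 46 mm from the axis: grip from outside along its x. About 90 g. Stands loosely in the medium cup, its foot 12 mm below that rim; a shoulder inside, 38 mm up, carries the cream jug.
- cream_jug: Small steel cream jug without a handle, on top of the stack: round, 45 mm across from 14 to 30 mm up, 40 mm across higher up, 50 mm tall, with a small pouring lip at the rim along its +x (any direction will do). About 80 g. Stands loosely in the small cup, its foot 12 mm below that rim. Origin: centre of its underside, z up.
- saucer_large: The largest of three loose round white saucers: 148 mm across, rim 16 mm high; its flat middle, about 92 mm across, lies 6 mm above its underside and has a fine raised ring round the well for the large cup's foot. Origin: centre of its underside on the table, z up.
- saucer_medium: The middle-sized white saucer: 126 mm across, rim 16 mm high, flat middle about 82 mm across and 6 mm above its underside, with a fine ring round the well for the medium cup's foot. Origin: centre of its underside, z up.
- saucer_small: The smallest white saucer: 106 mm across, rim 16 mm high, flat middle about 72 mm across and 6 mm above its underside, with a fine ring round the well for the small cup's foot. Origin: centre of its underside, z up.
- coaster: Round dark wooden coaster, 92 mm across, loose; flat top (84 mm across) 7 mm above its underside inside a low rim 10 mm high. Place of the cream jug. Origin: centre of its underside on the table, z up.
- glass_a: Empty clear water glass standing among the china, 62 mm across the rim, 88 mm tall. Not to be disturbed. Origin: centre of its underside, z up.
- glass_b: A second, equal water glass, standing elsewhere among the china. Not to be disturbed. Origin: centre of its underside, z up.
Mind the look-alikes: they are no part of the job. What is shaped like the cup_small but turquoise is not meant.

How it is judged:
By the outcome, as a careful person would: the job done as asked, in the order asked, and still so for the second after the job is handed in, with the robot touching nothing.
It also fails if it takes over 118 s, if anything falls off the work surface, if the arm or the gripper's body presses on something with over 40 N, if the wrist force passes 120 N, or if a joint passes its speed limit or range.

ROBOT

A 6-joint arm with a two-finger parallel gripper is mounted at the origin on the work surface. World frame = base frame: x ahead of the robot, y to its left, z up, the work surface at z = 0. Lengths are in m, angles in rad, forces in N, time in s.
With the tool pointing down it reaches from about 0.2 to 0.875 m from the base axis. Payload 3.4 kg.
Tool frame: the origin (TCP) lies between the finger pads; the fingertips stand 25 mm ahead of it and the grasp point (between the pads) lies 6 mm ahead of it (env.finger_overhang is the distance from the TCP to the fingertips, in m); z points along the fingers, y is the line along which they close (so a half turn about z gives the same grasp; the last joint's range is limited). The gripper opens to 94 mm and grips with 3 to 60 N. Pads are 16 mm wide; open, the fingers measure 119 mm over their backs; the gripper's body (75 mm by 177 mm) begins 78 mm behind the grasp point.
Start: joints at [1.103, 0.276, 1.505, -0, 1.361, -0.121], TCP at [0.195, 0.541, 0.23] pointing down, gripper open.
Joint ranges: [-2.89, 2.89], [-0.75, 2.08], [0.22, 2.7], [-1.18, 4.32], [0.11, 2.71], [-2.7, 2.7]. Speed limits (rad/s): [2.57, 2.57, 3.14, 3.14, 3.14, 3.14].

INTERFACE

Orientations are given as a rotation vector (axis times angle).
In Python, from bench import get_state, imaging, order, env gives the robot as it stands.
- The arm moves only by the tool step_arm, never from a script. Its argument "moves" is a list of rows, each an object of numbers: "tx", "ty", "tz": the shift along the tool's x, y, z in mm; "twist": the turn about the tool's z in units of 5 degrees (1.0 is 5 degrees). In form: [{"tx": .., "ty": .., "tz": .., "twist": ..}, ...]. A call has 1 to 12 rows; each row is the pose to reach, as a shift and turn from the pose commanded when the call began, along the tool's axes at that moment; what a row does not reach only later rows make up. A row lasts 1/8 s, in which the tool goes at most 62.5 mm and 10.7 degrees, less where a joint would pass 70% of its speed; a pose out of reach is approached as far as the arm can. A call with a gripper value outside its range is refused whole. "gripper" is the opening, from 0 (shut) to 1 (fully open), set as the call begins (left out, the last holds). The fingers move at their own pace and stop on an object; "force" is the grip in N (left out, the last holds). Time passes only in rows, so rows that repeat a pose let the fingers close. It gives the time, the measured TCP pose, the force, the opening and the grip force at its end, in the units of the state.
- get_state(): the state, without advancing time (a new reading comes with each control period).
- imaging.grab_frame(name): name is "side" or "top"; returns the picture (400x640x3 uint8, red, green, blue); there is no depth.
- imaging.get_calibration(name): a dict with "fx", "fy", "cx", "cy" (pixels), "cam_to_world" (4x4, takes a point from camera to world coordinates). Camera axes: x right, y down, z forward; pixel columns grow to the right and rows downward; lengths in m; the calibration is good to about 2 mm. A picture is of the moment at which its call begins. get_calibration takes no time and is no camera call.
- order.sign_off(): hands the job in; it is judged then, once.
The state is a dict: "time_s": time; "qpos": joint angles; "dq": joint speeds; "joint_torque": joint torques, N m; "ee_pos": TCP position; "eef_rot": TCP orientation; "force": force on the tool from outside, world axes, zero at the start; "ft_torque": the same for the moment, N m; "grip_width": finger opening in m; "grip_force": force on a finger pad.
Only numpy, scipy, OpenCV 4.12 (cv2) and the standard library are available. Lean on these libraries where they do the work, as an engineer would, in place of code of your own. Each camera call takes 0.05 s, during which the arm holds its last target. There are 200 camera calls.

## Working session

There is one attempt and no reset: what is moved stays moved. The work goes in short steps, Python scripts to look and compute and a tool call to move; the robot and the scene stay as the last step left them, time stands still between calls to the robot, and variables do not carry over. Pictures are saved under pics/ and viewed, at most 14 in all, crops included, and the job is handed in when it is done.

Besides the shell and the picture viewer there is one more tool, called after "Call:" as name(argument=value, ...), one argument or row to a line, values as JSON. step_arm: Moves the arm, as the interface text tells. Its arguments: {"type":"object","properties":{"moves":{"type":"array","items":{"type":"object","properties":{"tx":{"type":"number"},"ty":{"type":"number"},"tz":{"type":"number"},"twist":{"type":"number"}}}},"gripper":{"type":"number"},"force":{"type":"number"}},"required":["moves"]}

```bash
mkdir -p pics; python3 - <<'E'
from bench import get_state, imaging, order, env
import cv2,numpy as np
for n in("side","top"):
    im=imaging.grab_frame(n);cv2.imwrite(f"pics/{n}0.png",im[:,:,::-1])
    c=imaging.get_calibration(n);print(n,{k:np.round(v,4).tolist() for k,v in c.items()})
print({k:np.round(v,3).tolist() for k,v in get_state().items()})
E
```

```text
side {'fx': 443.9325, 'fy': 443.9325, 'cx': 317.0873, 'cy': 200.4759, 'cam_to_world': [[-0.9968, -0.0606, 0.053, 0.4672], [-0.0802, 0.6883, -0.721, 0.6973], [0.0072, -0.7229, -0.6909, 0.7792], [0.0, 0.0, 0.0, 1.0]]}
top {'fx': 449.6343, 'fy': 449.6343, 'cx': 314.6338, 'cy': 194.4198, 'cam_to_world': [[-0.0022, -0.9819, 0.1892, 0.2826], [-0.9999, 0.0053, 0.0158, -0.0016], [-0.0165, -0.1892, -0.9818, 1.2741], [0.0, 0.0, 0.0, 1.0]]}
{'time_s': 0.1, 'qpos': [1.103, 0.277, 1.506, -0.0, 1.361, -0.121], 'dq': [-0.0, -0.001, -0.002, -0.0, 0.0, 0.0], 'joint_torque': [0.002, -40.546, -23.778, 0.07, 0.03, -0.0], 'ee_pos': [0.195, 0.54, 0.23], 'eef_rot': [-0.542, -3.094, 0.002], 'force': [0.264, 0.243, 0.138], 'ft_torque': [-0.005, 0.009, 0.022], 'grip_force': 0.0, 'grip_width': 0.094}
```

View pics/side0.png

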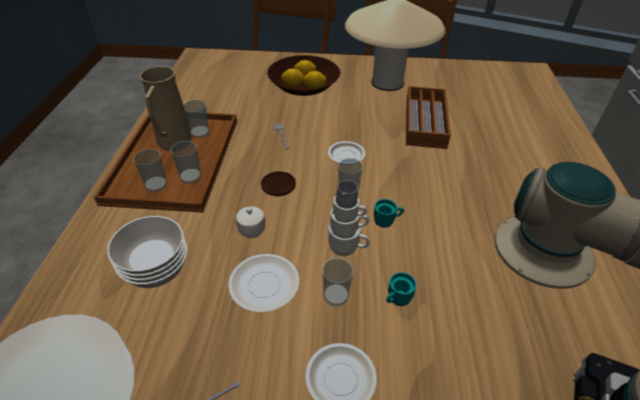

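View pics/top0.png

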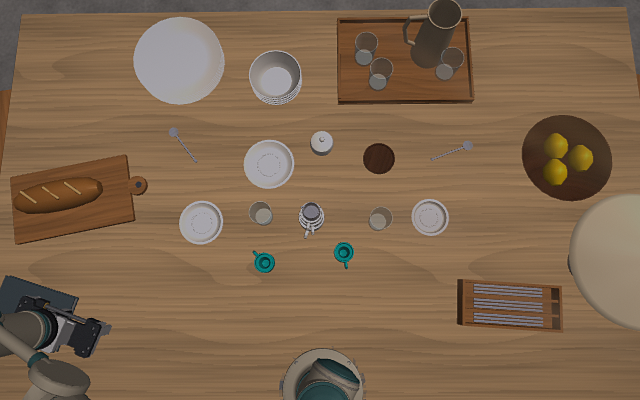

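The side view shows the stack at (346,220) with its handles to the right. The coaster is at (278,183) and the saucers are at (264,282), (341,377) and (346,153). In the top view the large saucer is at (269,164), medium (201,222), small (430,217), coaster (379,158), stack (311,215), and glasses at (261,213) and (380,218).

```bash
cat > h.py <<'E'
import cv2,numpy as np
from scipy.optimize import least_squares
from bench import get_state, imaging, order, env
C={n:imaging.get_calibration(n) for n in("side","top")}
def plane(n,px,z):
    c=C[n];px=np.atleast_2d(px).astype(float);T=np.array(c["cam_to_world"])
    d=np.c_[(px[:,0]-c["cx"])/c["fx"],(px[:,1]-c["cy"])/c["fy"],np.ones(len(px))]@T[:3,:3].T
    return (T[:3,3]+d*((z-T[2,3])/d[:,2])[:,None])[:,:2]
def proj(n,p):
    c=C[n];T=np.array(c["cam_to_world"]);q=(np.atleast_2d(p)-T[:3,3])@T[:3,:3]
    return np.c_[c["fx"]*q[:,0]/q[:,2]+c["cx"],c["fy"]*q[:,1]/q[:,2]+c["cy"]]
def circ(P):
    r=least_squares(lambda v:np.hypot(P[:,0]-v[0],P[:,1]-v[1])-v[2],[*P.mean(0),.05],loss="soft_l1",f_scale=.001)
    return r.x,np.sqrt(np.mean(r.fun**2))
def disc(n,mask,seed,z):
    k,lab,st,_=cv2.connectedComponentsWithStats(mask.astype(np.uint8))
    x,y=seed;w=lab[y-6:y+7,x-6:x+7];i=np.bincount(w[w>0]).argmax()
    cs,_=cv2.findContours((lab==i).astype(np.uint8),cv2.RETR_EXTERNAL,cv2.CHAIN_APPROX_NONE)
    c=max(cs,key=len)[:,0];h=cv2.convexHull(c)[:,0]
    return circ(plane(n,h,z))
E
python3 - <<'E'
from h import *
for n,seeds in(("top",dict(L=(269,164),M=(201,222),S=(430,217),coast=(379,158))),("side",dict(L=(264,282),M=(341,377),S=(346,153),coast=(278,183)))):
    im=cv2.imread(f"pics/{n}0.png");hsv=cv2.cvtColor(im,cv2.COLOR_BGR2HSV)
    white=(hsv[...,1]<60)&(hsv[...,2]>110)
    dark=(hsv[...,2]<95)
    for k,s in seeds.items():
        v,e=disc(n,dark if k=="coast" else white,s,.010 if k=="coast" else .016)
        print(n,k,np.round(v*1000,1),round(e*1000,1))
a=cv2.imread("pics/top0.png")[165:285,235:410];cv2.imwrite("pics/ct.png",cv2.resize(a,None,fx=4.5,fy=4.5,interpolation=cv2.INTER_CUBIC))
a=cv2.imread("pics/side0.png")[135:315,300:430];cv2.imwrite("pics/cs.png",cv2.resize(a,None,fx=3.3,fy=3.3,interpolation=cv2.INTER_CUBIC))
E
```

```text
top L [616.9 152.1  73.5] 0.3
top M [447.6 341.4  62.4] 0.3
top S [ 459.8 -304.7   52.1] 0.3
top coast [ 632.3 -167.    46. ] 0.5
side L [618.  152.5  73.6] 0.2
side M [448.9 341.8  62.6] 0.2
side S [ 460.2 -303.2   52.9] 1.4
side coast [ 633.7 -162.2   47.7] 1.4
```

View pics/ct.png

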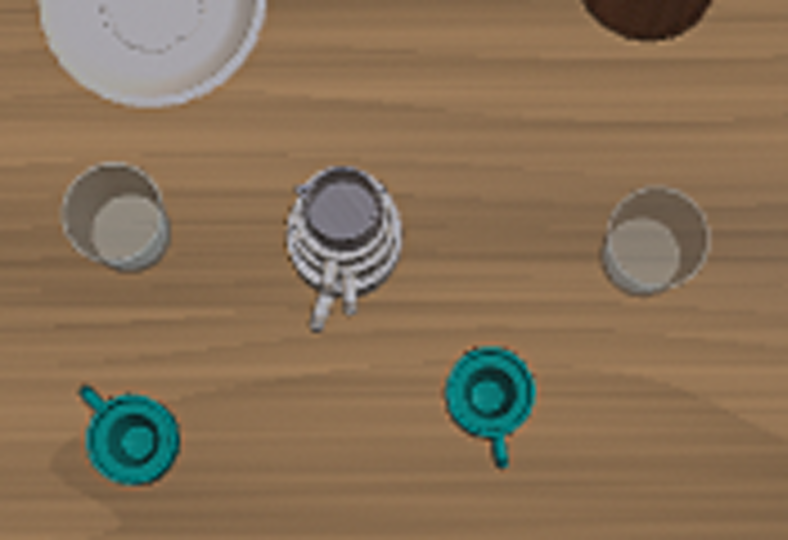

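View pics/cs.png

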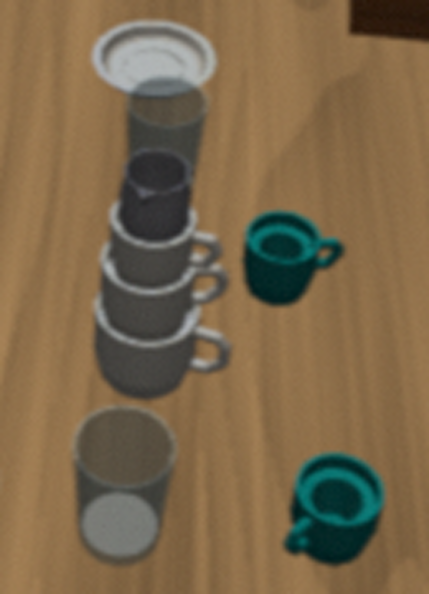

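The crops show three handles on the robot's side, at different angles. In the top crop the tips are large (317,328), medium (350,312) and small about (330,265). In the side crop they are small (219,250), medium (226,285) and large (228,352). The jug rim centre is at (343,209) in the top crop.

```bash
cat >> h.py <<'E'
from scipy.spatial.transform import Rotation as Ro
def mv(t,yaw=None):
    """shift (mm, tool axes) and twist (5deg units) from measured pose to TCP t with closing axis at angle yaw (deg, mod 180)"""
    s=get_state();R=Ro.from_rotvec(s["eef_rot"]).as_matrix();d=R.T@(np.array(t)-s["ee_pos"])*1000
    cur=np.degrees(np.arctan2(R[1,1],R[0,1]));tw=0
    if yaw is not None: tw=-((yaw-cur+90)%180-90)/5
    print("pos",np.round(np.array(s["ee_pos"])*1000,1),"close-axis",round(cur,1),"q",np.round(s["qpos"],2),"| shift",np.round(d,1),"twist",round(tw,2),"F",np.round(s["force"],1),"w",round(s["grip_width"]*1000,1),"t",round(s["time_s"],2))
E
python3 - <<'E'
from h import *
ct=lambda u,v:((u+.5)/4.5-.5+235,(v+.5)/4.5-.5+165)
cs=lambda u,v:((u+.5)/3.3-.5+300,(v+.5)/3.3-.5+135)
def tri(a,b):
    A=[];y=[]
    for n,p in(("top",a),("side",b)):
        T=np.array(C[n]["cam_to_world"]);q=np.r_[plane(n,p,0)[0],0];d=q-T[:3,3];d/=np.linalg.norm(d);M=np.eye(3)-np.outer(d,d);A.append(M);y.append(M@q)
    x=np.linalg.lstsq(np.vstack(A),np.hstack(y),rcond=None)[0];return x
p=lambda *a:print(*[np.round(np.array(x)*1000,1) if not isinstance(x,str) else x for x in a])
p("jug rim top",plane("top",ct(343.5,209),.182)[0],"side",plane("side",cs(158,172),.182)[0],"tri",tri(ct(343.5,209),cs(158,172)))
# cup axis from left/right silhouettes in each view: side view rim ellipses of cups
for nm,l,r,y,z in(("L",96,200,305,.062),("M",102,200,270,.106),("S",110,197,222,.144)):
    p("side rim",nm,plane("side",cs((l+r)/2,y),z)[0],plane("side",cs(l,y),z)[0],plane("side",cs(r,y),z)[0])
p("top L rim",plane("top",ct(287,238),.062)[0],plane("top",ct(402,238),.062)[0])
for nm,a,b in(("L",(317,328),(228,352)),("M",(350,312),(226,285)),("S",(330,268),(219,250))):p("tip",nm,tri(ct(*a),cs(*b)))
p("tip L z35",plane("top",ct(317,328),.035)[0],plane("side",cs(228,352),.035)[0])
p("tip M z83",plane("top",ct(350,312),.083)[0],plane("side",cs(226,285),.083)[0])
p("tip S z124",plane("top",ct(330,268),.124)[0],plane("side",cs(219,250),.124)[0])
p("glasses",tri(ct(113,212),cs(125,448)),tri(ct(659,238),cs(167,106)))
mv([.455,.02,.30],90)
E
```

```text
jug rim top [451.5  25.1] side [455.2  28.9] tri [453.6  24.9 178. ]
side rim L [455.3  28.1] [489.9  31.1] [420.7  25.1]
side rim M [455.2  38.4] [486.5  41.1] [423.9  35.6]
side rim S [455.8  33.5] [482.9  35.9] [428.6  31.1]
top L rim [452.5  62.2] [452.2  -7.3]
tip L [400.2  44.8  39.1]
tip M [405.3  23.8  81.5]
tip S [419.7  35.4 126.8]
tip L z35 [400.6  44.9] [399.8  41.2]
tip M z83 [405.4  23.7] [405.2  25.3]
tip S z124 [426.4  34.2] [413.2  34.6]
glasses [465.3 164.8  84.2] [ 448.8 -159.8   80.3]
pos [195.2 540.4 229.7] close-axis 70.1 q [ 1.1   0.28  1.51 -0.    1.36 -0.12] | shift [-421.1 -401.2  -69.7] twist -3.97 F [0.3 0.2 0.1] w 93.6 t 0.1
```

Call:
step_arm(
  moves=[
    {"tx": -20,"ty": -19,"tz": -15,"twist": 1},
    {"tx": -55,"ty": -52,"tz": -30,"twist": 3},
    {"tx": -95,"ty": -90,"tz": -30,"twist": 5},
    {"tx": -140,"ty": -132,"tz": -30,"twist": 7},
    {"tx": -180,"ty": -170,"tz": -30,"twist": 9},
    {"tx": -225,"ty": -213,"tz": -30,"twist": 11},
    {"tx": -265,"ty": -251,"tz": -30,"twist": 13},
    {"tx": -305,"ty": -289,"tz": -30,"twist": 15},
    {"tx": -345,"ty": -327,"tz": -30,"twist": 17},
    {"tx": -385,"ty": -365,"tz": -30,"twist": 18},
    {"tx": -408,"ty": -386,"tz": -30,"twist": 18},
    {"tx": -418,"ty": -396,"tz": -30,"twist": 18},
  ],
  gripper=1.0,
)

```text
time_s: 1.6
ee_pos: [0.4543, 0.0249, 0.26]
eef_rot: [-2.573, -1.802, 0.001]
force: [0.0, -1.3, 0.3]
grip_width: 0.0944
grip_force: 0.0
```

```bash
python3 -c "
from h import *
mv([.4535,.0255,.173],-20)"
```

```text
pos [454.3  24.9 260. ] close-axis -20.0 q [-0.1   0.08  1.69  0.    1.38  0.25] | shift [ 0.3 -0.9 87. ] twist 0.0 F [ 0.  -1.3  0.3] w 94.4 t 1.6
```

Call:
step_arm(
  moves=[
    {"tz": 20,"ty": -1},
    {"tz": 45,"ty": -1},
    {"tz": 65,"ty": -1},
    {"tz": 80,"ty": -1},
    {"tz": 87,"ty": -1},
    {"tz": 87,"ty": -1},
  ],
)

```text
invalid input at $.moves[0]: expected keys tx, ty, tz, twist
```

Call:
step_arm(
  moves=[
    {"tz": 0},
    {"tz": 0},
    {"tz": 0},
    {"tz": 0},
    {"tz": 0},
    {"tz": 0},
    {"tz": 0},
    {"tz": 0},
  ],
  gripper=0.3,
  force=10,
)

```text
invalid input at $.moves[0]: expected keys tx, ty, tz, twist
```

```bash
python3 -c "
from h import *
mv([.4535,.0255,.173],-20)
for n in('side','top'):
    im=imaging.grab_frame(n)[:,:,::-1];cv2.imwrite(f'pics/{n}1.png',im)
a=cv2.imread('pics/side1.png')[80:260,260:430];b=cv2.imread('pics/top1.png')[140:320,220:390]
cv2.imwrite('pics/j1.png',cv2.resize(np.hstack([a,b]),None,fx=2.3,fy=2.3,interpolation=2))"
```

```text
pos [454.3  24.9 260. ] close-axis -20.0 q [-0.1   0.08  1.69  0.    1.38  0.25] | shift [ 0.3 -0.9 87. ] twist 0.0 F [ 0.  -1.3  0.3] w 94.4 t 1.6
```

View pics/j1.png

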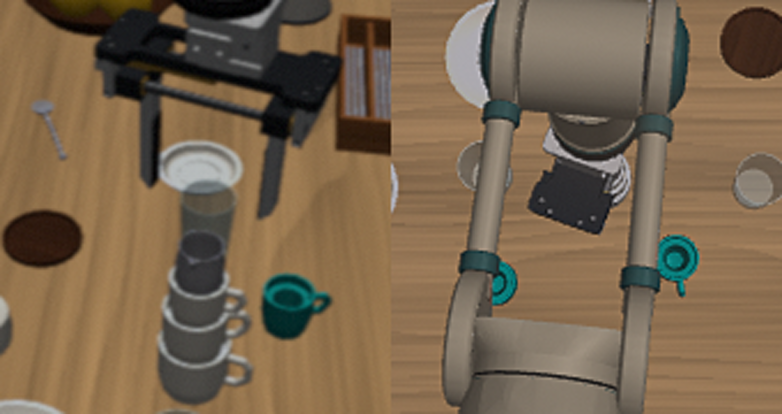

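The calls were refused because every row needs all four keys, so nothing moved. The picture shows the open gripper straddling the space above the jug at (205,260).

Call:
step_arm(
  moves=[
    {"tx": 0,"ty": -1,"tz": 20,"twist": 0},
    {"tx": 0,"ty": -1,"tz": 45,"twist": 0},
    {"tx": 0,"ty": -1,"tz": 65,"twist": 0},
    {"tx": 0,"ty": -1,"tz": 80,"twist": 0},
    {"tx": 0,"ty": -1,"tz": 87,"twist": 0},
    {"tx": 0,"ty": -1,"tz": 87,"twist": 0},
  ],
)

```text
time_s: 2.45
ee_pos: [0.4525, 0.0275, 0.1734]
eef_rot: [-2.57, -1.806, 0.0]
force: [0.3, -0.4, 0.5]
grip_width: 0.0943
grip_force: 0.0
```

Call:
step_arm(
  moves=[
    {"tx": 0,"ty": 0,"tz": 0,"twist": 0},
    {"tx": 0,"ty": 0,"tz": 0,"twist": 0},
    {"tx": 0,"ty": 0,"tz": 0,"twist": 0},
    {"tx": 0,"ty": 0,"tz": 0,"twist": 0},
    {"tx": 0,"ty": 0,"tz": 0,"twist": 0},
    {"tx": 0,"ty": 0,"tz": 0,"twist": 0},
    {"tx": 0,"ty": 0,"tz": 0,"twist": 0},
    {"tx": 0,"ty": 0,"tz": 0,"twist": 0},
  ],
  gripper=0.3,
  force=10,
)

```text
time_s: 3.45
ee_pos: [0.4534, 0.0266, 0.1736]
eef_rot: [2.571, 1.804, 0.001]
force: [1.2, -0.1, 1.2]
grip_width: 0.0451
grip_force: 10.0
```

```bash
python3 -c "
from h import *
mv([.4535,.0255,.173],-20)
im=imaging.grab_frame('side')[:,:,::-1];a=im[140:270,290:420]
cv2.imwrite('pics/j2.png',cv2.resize(a,None,fx=3.5,fy=3.5,interpolation=2))"
```

```text
pos [453.4  26.6 173.6] close-axis -19.9 q [-0.09  0.14  1.84  0.    1.16  0.25] | shift [-1.   0.5  0.6] twist 0.03 F [ 1.2 -0.1  1.2] w 45.1 t 3.45
```

View pics/j2.png

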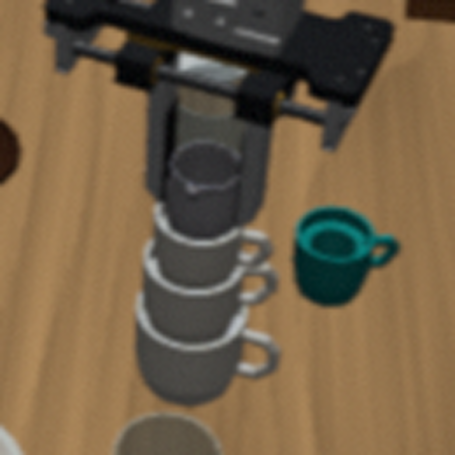

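The jug is held at 45.1 mm, its wide band, with the pads just above the small cup's rim. Next I lift it and carry it over the coaster.

Call:
step_arm(
  moves=[
    {"tx": 0,"ty": 0,"tz": -5,"twist": 0},
    {"tx": 0,"ty": 0,"tz": -18,"twist": 0},
    {"tx": 0,"ty": 0,"tz": -38,"twist": 0},
    {"tx": -8,"ty": 15,"tz": -50,"twist": 0},
    {"tx": -23,"ty": 45,"tz": -50,"twist": 0},
    {"tx": -43,"ty": 85,"tz": -50,"twist": 0},
    {"tx": -64,"ty": 125,"tz": -45,"twist": 0},
    {"tx": -84,"ty": 165,"tz": -30,"twist": 0},
    {"tx": -103,"ty": 201,"tz": -10,"twist": 0},
    {"tx": -115,"ty": 225,"tz": 10,"twist": 0},
    {"tx": -120,"ty": 235,"tz": 30,"twist": 0},
    {"tx": -120,"ty": 235,"tz": 40,"twist": 0},
  ],
)

```text
time_s: 5.0
ee_pos: [0.6325, -0.1658, 0.132]
eef_rot: [-2.57, -1.803, 0.002]
force: [-0.5, -0.0, -0.6]
grip_width: 0.0446
grip_force: 10.0
```

Call:
step_arm(
  moves=[
    {"tx": 0,"ty": 0,"tz": 10,"twist": 0},
    {"tx": 0,"ty": 0,"tz": 20,"twist": 0},
    {"tx": 0,"ty": 0,"tz": 20,"twist": 0},
  ],
)

```text
time_s: 5.38
ee_pos: [0.6325, -0.1653, 0.1131]
eef_rot: [-2.57, -1.805, 0.001]
force: [-0.5, -0.4, -1.0]
grip_width: 0.0446
grip_force: 10.0
```

```bash
python3 -c "
from h import *
mv([.6329,-.1665,.049],-20)
for n in('side','top'):
    im=imaging.grab_frame(n)[:,:,::-1];cv2.imwrite(f'pics/{n}2.png',im)
a=cv2.imread('pics/side2.png')[90:270,200:430]
cv2.imwrite('pics/j3.png',cv2.resize(a,None,fx=3.3,fy=3.3,interpolation=2))"
```

```text
pos [ 632.5 -165.3  113.1] close-axis -19.8 q [-0.36  0.47  1.5   0.    1.17 -0.02] | shift [-1.   0.9 64.1] twist 0.03 F [-0.5 -0.4 -1. ] w 44.6 t 5.38
```

View pics/j3.png

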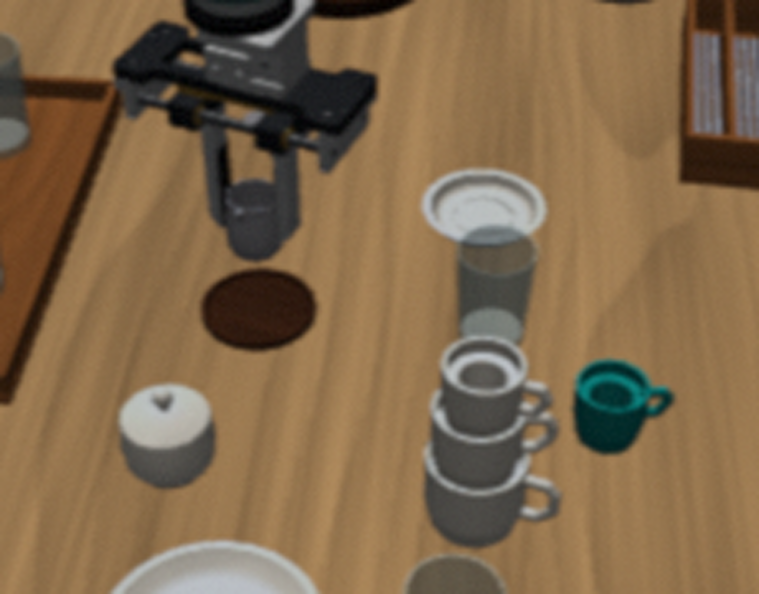

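The jug hangs upright over the coaster at (259,309) in the crop, and the stack below it is undisturbed. The two views put the coaster's y 5 mm apart, so I check it before lowering.

```bash
python3 -c "
from h import *
im=cv2.imread('pics/side0.png');hsv=cv2.cvtColor(im,cv2.COLOR_BGR2HSV)
for th in(70,80,95,110):
    m=(hsv[...,2]<th);print(th,disc('side',m,(278,183),.010), m[183-16:183+17,278].astype(int).sum())
it=cv2.imread('pics/top0.png');h2=cv2.cvtColor(it,cv2.COLOR_BGR2HSV)
for th in(70,80,95,110):print(th,disc('top',h2[...,2]<th,(379,158),.010))
print(im[165:202,278,2]);print(plane('side',[(278.5,90+268/3.3),(278.5,90+350/3.3)],.010),proj('side',[[.6329,-.1665,.01]]),proj('side',[[.6329,-.1665+.046,.0]]),proj('side',[[.6329,-.1665-.046,.010]]))
"
```

```text
70 (array([ 0.63360505, -0.16215778,  0.04617289]), np.float64(0.0010902757486999236)) 24
80 (array([ 0.63355559, -0.16223981,  0.04655966]), np.float64(0.0013366390827321132)) 25
95 (array([ 0.63372306, -0.16216324,  0.04768916]), np.float64(0.001412903380549042)) 26
110 (array([ 0.63399725, -0.16234631,  0.04894407]), np.float64(0.001325907915608657)) 26
70 (array([ 0.63292324, -0.16665722,  0.0451755 ]), np.float64(0.0005460192483717529))
80 (array([ 0.63264607, -0.16677114,  0.04544969]), np.float64(0.0005219586354954023))
95 (array([ 0.63234517, -0.16698458,  0.04603388]), np.float64(0.0004862325183723915))
110 (array([ 0.63257319, -0.16628011,  0.04648144]), np.float64(0.0006039916691118566))
[137 135 138 137 137 128  79  35  34  42  44  44  43  43  43  42  45  43
  43  45  47  47  47  49  48  40  42  44  40  27  41  92 140 146 150 147
 147]
[[ 0.63880955 -0.2098721 ]
 [ 0.62484836 -0.11293495]] [[278.37235852 181.94932329]] [[276.00883799 196.70942575]] [[280.81537807 170.71246133]]
```

Call:
step_arm(
  moves=[
    {"tx": -1,"ty": 1,"tz": 12,"twist": 0},
    {"tx": -1,"ty": 1,"tz": 30,"twist": 0},
    {"tx": -1,"ty": 1,"tz": 46,"twist": 0},
    {"tx": -1,"ty": 1,"tz": 56,"twist": 0},
    {"tx": -1,"ty": 1,"tz": 60,"twist": 0},
    {"tx": -1,"ty": 1,"tz": 62,"twist": 0},
    {"tx": -1,"ty": 1,"tz": 62,"twist": 0},
    {"tx": -1,"ty": 1,"tz": 62,"twist": 0},
  ],
)

```text
time_s: 6.48
ee_pos: [0.6342, -0.1675, 0.052]
eef_rot: [2.571, 1.804, 0.001]
force: [-0.7, 0.2, -0.2]
grip_width: 0.0449
grip_force: 10.0
```

Call:
step_arm(
  moves=[
    {"tx": 0,"ty": 0,"tz": 0.5,"twist": 0},
    {"tx": 0,"ty": 0,"tz": 1,"twist": 0},
    {"tx": 0,"ty": 0,"tz": 1.5,"twist": 0},
    {"tx": 0,"ty": 0,"tz": 1.5,"twist": 0},
  ],
)

```text
time_s: 6.98
ee_pos: [0.6339, -0.1674, 0.0499]
eef_rot: [-2.571, -1.805, -0.0]
force: [-0.5, 0.1, -1.4]
grip_width: 0.0451
grip_force: 10.0
```

Call:
step_arm(
  moves=[
    {"tx": 0,"ty": 0,"tz": 0.5,"twist": 0},
    {"tx": 0,"ty": 0,"tz": 1,"twist": 0},
    {"tx": 0,"ty": 0,"tz": 1,"twist": 0},
  ],
)

```text
time_s: 7.35
ee_pos: [0.6338, -0.1673, 0.0489]
eef_rot: [-2.571, -1.805, 0.0]
force: [-0.8, -0.0, -1.0]
grip_width: 0.0445
grip_force: 10.0
```

```bash
python3 -c "
from h import *
mv([.6329,-.1663,.049],-20)"
```

```text
pos [ 633.8 -167.3   48.9] close-axis -19.9 q [-0.36  0.53  1.57  0.    1.04 -0.02] | shift [ 0.7 -1.2 -0.1] twist 0.03 F [-0.8 -0.  -1. ] w 44.5 t 7.35
```

Call:
step_arm(
  moves=[
    {"tx": 0,"ty": 0,"tz": 0.5,"twist": 0},
    {"tx": 0,"ty": 0,"tz": 0.5,"twist": 0},
  ],
)

```text
time_s: 7.6
ee_pos: [0.6339, -0.1674, 0.0486]
eef_rot: [2.571, 1.805, 0.0]
force: [0.0, -0.2, 0.2]
grip_width: 0.0449
grip_force: 10.0
```

Call:
step_arm(
  moves=[
    {"tx": 0,"ty": 0,"tz": 0.5,"twist": 0},
    {"tx": 0,"ty": 0,"tz": 0.5,"twist": 0},
  ],
)

```text
time_s: 7.85
ee_pos: [0.634, -0.1674, 0.0485]
eef_rot: [2.571, 1.805, 0.001]
force: [-0.5, 0.8, 5.0]
grip_width: 0.0447
grip_force: 10.0
```

Call:
step_arm(
  moves=[
    {"tx": 0,"ty": 0,"tz": 0.5,"twist": 0},
    {"tx": 0,"ty": 0,"tz": 0.5,"twist": 0},
  ],
)

```text
time_s: 8.1
ee_pos: [0.634, -0.1674, 0.0485]
eef_rot: [2.571, 1.805, 0.001]
force: [-1.9, 0.8, 7.4]
grip_width: 0.0447
grip_force: 10.0
```

Call:
step_arm(
  moves=[
    {"tx": 0,"ty": 0,"tz": -0.7,"twist": 0},
    {"tx": 0,"ty": 0,"tz": -0.7,"twist": 0},
  ],
)

```text
time_s: 8.35
ee_pos: [0.6339, -0.1674, 0.0485]
eef_rot: [2.571, 1.805, 0.0]
force: [-2.1, 0.5, 5.0]
grip_width: 0.0446
grip_force: 10.0
```

Call:
step_arm(
  moves=[
    {"tx": 0,"ty": 0,"tz": 0,"twist": 0},
    {"tx": 0,"ty": 0,"tz": 0,"twist": 0},
    {"tx": 0,"ty": 0,"tz": 0,"twist": 0},
    {"tx": 0,"ty": 0,"tz": 0,"twist": 0},
    {"tx": 0,"ty": 0,"tz": -5,"twist": 0},
    {"tx": 0,"ty": 0,"tz": -20,"twist": 0},
    {"tx": 0,"ty": 0,"tz": -45,"twist": 0},
    {"tx": 0,"ty": 0,"tz": -80,"twist": 0},
    {"tx": 0,"ty": 0,"tz": -120,"twist": 0},
    {"tx": 0,"ty": 0,"tz": -150,"twist": 0},
    {"tx": 0,"ty": 0,"tz": -150,"twist": 0},
  ],
  gripper=0.75,
)

```text
time_s: 9.72
ee_pos: [0.6356, -0.168, 0.2021]
eef_rot: [2.566, 1.801, 0.007]
force: [-0.1, -1.2, 0.9]
grip_width: 0.0705
grip_force: 0.0
```

```bash
python3 -c "
from h import *
mv([.4535,.026,.20],79)
for n in('side','top'):
    im=imaging.grab_frame(n)[:,:,::-1];cv2.imwrite(f'pics/{n}3.png',im)
a=cv2.imread('pics/side3.png')[155:265,265:375];b=cv2.imread('pics/top3.png')[140:250,285:395]
cv2.imwrite('pics/j4.png',cv2.resize(np.hstack([a,b]),None,fx=3.6,fy=3.6,interpolation=2))"
```

```text
pos [ 635.6 -168.   202.1] close-axis -19.9 q [-0.36  0.41  1.37  0.    1.35 -0.02] | shift [ 120.5 -237.2    0.3] twist 16.23 F [-0.1 -1.2  0.9] w 70.5 t 9.72
```

View pics/j4.png

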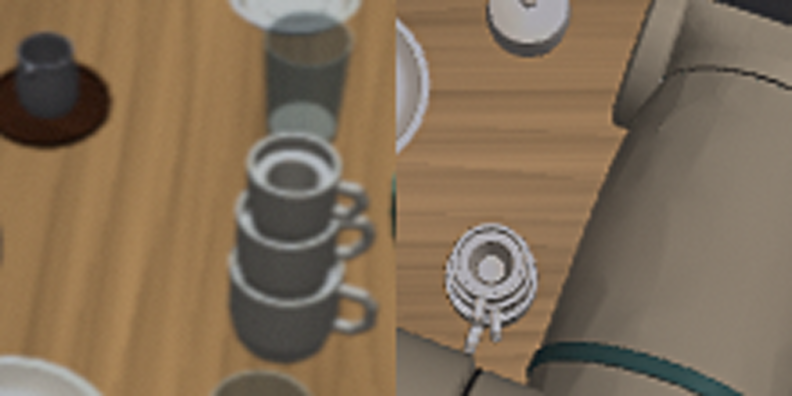

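The jug stands upright in the coaster. In the top half of the crop, the small cup's rim is centred at (491,264) and its handle tip is at (479,300).

```bash
python3 -c "
from h import *
t=lambda u,v:((u-396+.5)/3.6-.5+285,(v+.5)/3.6-.5+140)
s=lambda u,v:((u+.5)/3.6-.5+265,(v+.5)/3.6-.5+155)
c=plane('top',t(491,263),.144)[0];e=plane('top',t(479,300),.128)[0];print(c,e,np.degrees(np.arctan2(*(e-c)[::-1])))
c=plane('side',s(294,168),.144)[0];e=plane('side',s(366,197),.124)[0];print(c,e,np.degrees(np.arctan2(*(e-c)[::-1])))
m=plane('top',t(495,340),.080)[0];l=plane('top',t(471,350),.035)[0];print(m,l)
mv([.4535,.026,.173],76)
"
```

```text
[0.45317949 0.02578212] [0.42899072 0.03474157] 159.6755173292584
[0.45554274 0.03163003] [0.41261599 0.03139002] -179.6796530516982
[0.4053363 0.0244156] [0.40236276 0.04379377]
pos [ 633.5 -167.2  198.1] close-axis -19.9 q [-0.36  0.41  1.37  0.    1.35 -0.02] | shift [ 120.6 -235.    25.1] twist 16.83 F [-0.6 -0.3  0.6] w 70.5 t 9.82
```

Call:
step_arm(
  moves=[
    {"tx": 6,"ty": -12,"tz": 0,"twist": 1},
    {"tx": 18,"ty": -35,"tz": 0,"twist": 3},
    {"tx": 35,"ty": -68,"tz": 0,"twist": 5},
    {"tx": 55,"ty": -107,"tz": 0,"twist": 7},
    {"tx": 75,"ty": -146,"tz": 0,"twist": 9},
    {"tx": 93,"ty": -181,"tz": 0,"twist": 11},
    {"tx": 108,"ty": -210,"tz": 0,"twist": 13},
    {"tx": 117,"ty": -228,"tz": 0,"twist": 15},
    {"tx": 120.5,"ty": -235,"tz": 0,"twist": 16.2},
    {"tx": 120.5,"ty": -235,"tz": 0,"twist": 16.2},
    {"tx": 120.5,"ty": -235,"tz": 0,"twist": 16.2},
  ],
  gripper=0.85,
)

```text
time_s: 11.2
ee_pos: [0.4536, 0.0256, 0.1974]
eef_rot: [3.128, -0.295, -0.002]
force: [-0.0, -0.1, -0.5]
grip_width: 0.0802
grip_force: 0.0
```

```bash
python3 -c "
from h import *
for i in range(3):
    mv([.4535,.026,.134],79);imaging.grab_frame('side')
"
```

```text
pos [453.6  25.6 197.4] close-axis -100.8 q [-0.1   0.12  1.8  -0.    1.23  1.66] | shift [-0.1 -0.3 63.4] twist 0.04 F [-0.  -0.1 -0.5] w 80.2 t 11.2
pos [453.8  25.5 197.5] close-axis -100.8 q [-0.1   0.12  1.8  -0.    1.23  1.66] | shift [-0.4 -0.4 63.5] twist 0.04 F [ 0.7 -0.1 -0.2] w 79.8 t 11.25
pos [453.9  25.5 197.7] close-axis -100.8 q [-0.1   0.12  1.8  -0.    1.23  1.66] | shift [-0.5 -0.4 63.7] twist 0.03 F [-0.1  0.4  1.5] w 79.7 t 11.3
```

Call:
step_arm(
  moves=[
    {"tx": 0,"ty": 0,"tz": 15,"twist": 0},
    {"tx": 0,"ty": 0,"tz": 35,"twist": 0},
    {"tx": 0,"ty": 0,"tz": 50,"twist": 0},
    {"tx": 0,"ty": 0,"tz": 60,"twist": 0},
    {"tx": 0,"ty": 0,"tz": 63.5,"twist": 0},
    {"tx": 0,"ty": 0,"tz": 63.5,"twist": 0},
  ],
)

```text
time_s: 12.1
ee_pos: [0.454, 0.0257, 0.1347]
eef_rot: [-3.127, 0.298, -0.0]
force: [-0.8, 0.7, 0.5]
grip_width: 0.0797
grip_force: 0.0
```

Call:
step_arm(
  moves=[
    {"tx": 0,"ty": 0,"tz": 0,"twist": 0},
    {"tx": 0,"ty": 0,"tz": 0,"twist": 0},
    {"tx": 0,"ty": 0,"tz": 0,"twist": 0},
    {"tx": 0,"ty": 0,"tz": 0,"twist": 0},
    {"tx": 0,"ty": 0,"tz": 0,"twist": 0},
    {"tx": 0,"ty": 0,"tz": 0,"twist": 0},
  ],
  gripper=0.4,
  force=12,
)

```text
time_s: 12.85
ee_pos: [0.454, 0.0258, 0.1349]
eef_rot: [-3.127, 0.298, -0.001]
force: [-0.4, -0.3, 2.1]
grip_width: 0.0537
grip_force: 12.0
```

```bash
python3 -c "
from h import *
for i in range(3):
    mv([.460,-.304,.190]);im=imaging.grab_frame('side')
cv2.imwrite('pics/j5.png',cv2.resize(im[140:270,290:420,::-1],None,fx=3.5,fy=3.5,interpolation=2))
"
```

```text
pos [454.   25.8 134.9] close-axis -100.9 q [-0.1   0.18  1.9   0.    1.07  1.66] | shift [ 68.1 322.8 -55.1] twist 0 F [-0.4 -0.3  2.1] w 53.7 t 12.85
pos [454.   25.9 134.9] close-axis -100.9 q [-0.1   0.18  1.9   0.    1.07  1.66] | shift [ 68.1 322.8 -55.1] twist 0 F [0.5 0.1 1.3] w 53.6 t 12.9
pos [454.   25.9 134.9] close-axis -100.9 q [-0.1   0.18  1.9   0.    1.07  1.66] | shift [ 68.1 322.8 -55.2] twist 0 F [-0.6  0.7  3. ] w 53.6 t 12.95
```

View pics/j5.png

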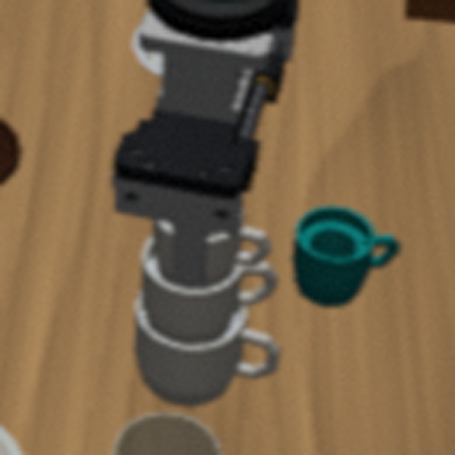

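The small cup is gripped at 53.7 mm. I lift it well clear of glass_b and carry it to the small saucer.

Call:
step_arm(
  moves=[
    {"tx": 0,"ty": 0,"tz": -5,"twist": 0},
    {"tx": 0,"ty": 0,"tz": -18,"twist": 0},
    {"tx": 0,"ty": 0,"tz": -38,"twist": 0},
    {"tx": 2,"ty": 10,"tz": -55,"twist": 0},
    {"tx": 8,"ty": 36,"tz": -60,"twist": 0},
    {"tx": 16,"ty": 76,"tz": -60,"twist": 0},
    {"tx": 26,"ty": 122,"tz": -60,"twist": 0},
    {"tx": 36,"ty": 170,"tz": -60,"twist": 0},
    {"tx": 46,"ty": 218,"tz": -60,"twist": 0},
    {"tx": 55,"ty": 262,"tz": -60,"twist": 0},
    {"tx": 63,"ty": 298,"tz": -55,"twist": 0},
    {"tx": 67,"ty": 317,"tz": -45,"twist": 0},
  ],
)

```text
time_s: 14.5
ee_pos: [0.4601, -0.3002, 0.1801]
eef_rot: [3.126, -0.3, 0.002]
force: [0.4, -0.1, -0.8]
grip_width: 0.0539
grip_force: 12.0
```

Call:
step_arm(
  moves=[
    {"tx": 1,"ty": 6,"tz": 15,"twist": 0},
    {"tx": 1,"ty": 6,"tz": 40,"twist": 0},
    {"tx": 1,"ty": 6,"tz": 65,"twist": 0},
    {"tx": 1,"ty": 6,"tz": 85,"twist": 0},
    {"tx": 1,"ty": 6,"tz": 95,"twist": 0},
    {"tx": 1,"ty": 6,"tz": 95,"twist": 0},
    {"tx": 1,"ty": 6,"tz": 95,"twist": 0},
  ],
)

```text
time_s: 15.38
ee_pos: [0.4602, -0.3042, 0.0853]
eef_rot: [3.127, -0.297, 0.002]
force: [-0.3, 1.2, -1.1]
grip_width: 0.0534
grip_force: 12.0
```

```bash
python3 -c "
from h import *
for i in range(3):
    mv([.460,-.304,.047]);im=imaging.grab_frame('side')
cv2.imwrite('pics/s6.png',im[:,:,::-1])
"
```

```text
pos [ 460.2 -304.2   85.3] close-axis -100.8 q [-0.71  0.36  1.77  0.    1.01  1.05] | shift [-0.3 -0.2 38.3] twist 0 F [-0.3  1.2 -1.1] w 53.4 t 15.38
pos [ 460.3 -304.4   85.5] close-axis -100.9 q [-0.71  0.36  1.77  0.    1.01  1.05] | shift [-0.4 -0.4 38.5] twist 0 F [ 0.1  0.2 -1. ] w 53.7 t 15.43
pos [ 460.2 -304.4   85.5] close-axis -100.9 q [-0.71  0.36  1.77  0.    1.01  1.05] | shift [-0.3 -0.4 38.5] twist 0 F [-0.1  0.1 -1.1] w 53.5 t 15.47
```

Call:
step_arm(
  moves=[
    {"tx": 0,"ty": 0,"tz": 10,"twist": 0},
    {"tx": 0,"ty": 0,"tz": 22,"twist": 0},
    {"tx": 0,"ty": 0,"tz": 31,"twist": 0},
    {"tx": 0,"ty": 0,"tz": 35,"twist": 0},
    {"tx": 0,"ty": 0,"tz": 36,"twist": 0},
    {"tx": 0,"ty": 0,"tz": 36.5,"twist": 0},
    {"tx": 0,"ty": 0,"tz": 37,"twist": 0},
    {"tx": 0,"ty": 0,"tz": 37.5,"twist": 0},
    {"tx": 0,"ty": 0,"tz": 37.5,"twist": 0},
  ],
)

```text
time_s: 16.65
ee_pos: [0.4597, -0.3042, 0.0472]
eef_rot: [3.127, -0.298, 0.0]
force: [0.4, 0.7, -1.7]
grip_width: 0.0539
grip_force: 12.0
```

Call:
step_arm(
  moves=[
    {"tx": 0,"ty": 0,"tz": 0.5,"twist": 0},
    {"tx": 0,"ty": 0,"tz": 0.5,"twist": 0},
  ],
)

```text
time_s: 16.9
ee_pos: [0.4598, -0.3042, 0.0469]
eef_rot: [3.127, -0.298, 0.001]
force: [0.2, -0.1, 1.3]
grip_width: 0.0537
grip_force: 12.0
```

Call:
step_arm(
  moves=[
    {"tx": 0,"ty": 0,"tz": 0.5,"twist": 0},
    {"tx": 0,"ty": 0,"tz": 0.5,"twist": 0},
  ],
)

```text
time_s: 17.15
ee_pos: [0.4598, -0.3042, 0.0469]
eef_rot: [3.127, -0.298, 0.001]
force: [-0.3, 1.1, 5.1]
grip_width: 0.0533
grip_force: 12.0
```

Contact came at the predicted height. Now I release and rise.

Call:
step_arm(
  moves=[
    {"tx": 0,"ty": 0,"tz": -0.5,"twist": 0},
    {"tx": 0,"ty": 0,"tz": -0.5,"twist": 0},
  ],
)

```text
time_s: 17.4
ee_pos: [0.4598, -0.3043, 0.0469]
eef_rot: [3.127, -0.298, 0.001]
force: [-0.1, 1.1, 4.3]
grip_width: 0.0536
grip_force: 12.0
```

Call:
step_arm(
  moves=[
    {"tx": 0,"ty": 0,"tz": 0,"twist": 0},
    {"tx": 0,"ty": 0,"tz": 0,"twist": 0},
    {"tx": 0,"ty": 0,"tz": 0,"twist": 0},
    {"tx": 0,"ty": 0,"tz": 0,"twist": 0},
    {"tx": 0,"ty": 0,"tz": -5,"twist": 0},
    {"tx": 0,"ty": 0,"tz": -20,"twist": 0},
    {"tx": 0,"ty": 0,"tz": -45,"twist": 0},
    {"tx": 0,"ty": 0,"tz": -80,"twist": 0},
    {"tx": 0,"ty": 0,"tz": -110,"twist": 0},
    {"tx": 0,"ty": 0,"tz": -120,"twist": 0},
    {"tx": 0,"ty": 0,"tz": -120,"twist": 0},
  ],
  gripper=0.8,
)

```text
time_s: 18.77
ee_pos: [0.4598, -0.3043, 0.1673]
eef_rot: [3.127, -0.297, 0.002]
force: [-0.0, -0.0, -1.0]
grip_width: 0.0751
grip_force: 0.0
```

```bash
python3 -c "
from h import *
for i in range(2):
    mv([.4535,.026,.167],92)
    for n in('side','top'):
        im=imaging.grab_frame(n)[:,:,::-1];cv2.imwrite(f'pics/{n}7.png',im)
a=cv2.imread('pics/side7.png')[130:260,290:400];b=cv2.imread('pics/top7.png')[165:295,280:390]
cv2.imwrite('pics/j7.png',cv2.resize(np.hstack([a,b]),None,fx=3.6,fy=3.6,interpolation=2))"
```

```text
pos [ 459.8 -304.3  167.3] close-axis -100.9 q [-0.71  0.28  1.66  0.    1.2   1.05] | shift [ -68.5 -323.2    0. ] twist -2.57 F [-0. -0. -1.] w 75.1 t 18.77
pos [ 459.  -303.7  165.7] close-axis -100.9 q [-0.71  0.28  1.66  0.    1.2   1.05] | shift [ -67.6 -322.7   -0.9] twist -2.57 F [-0.2 -0.  -0.6] w 75.1 t 18.88
```

View pics/j7.png

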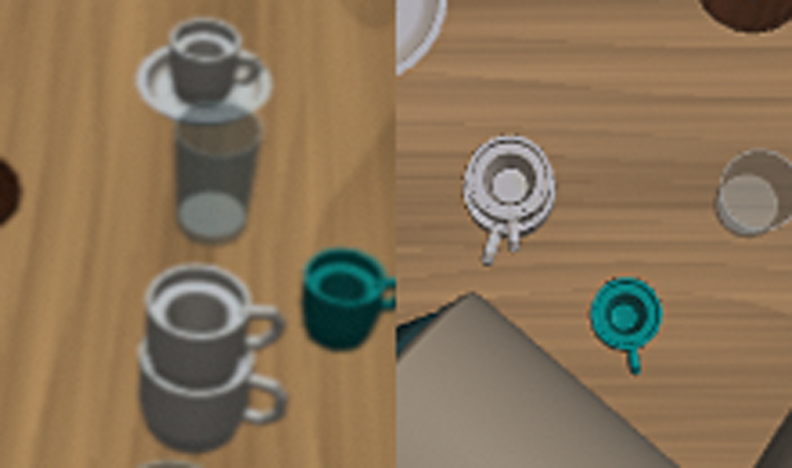

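The small cup stands upright in its saucer. In the top half, the medium cup's rim is centred at about (509,176) and its handle tip is at (514,248).

```bash
python3 -c "
from h import *
t=lambda u,v:((u-396+.5)/3.6-.5+280,(v+.5)/3.6-.5+165)
s=lambda u,v:((u+.5)/3.6-.5+290,(v+.5)/3.6-.5+130)
c=plane('top',t(509,176),.106)[0];e=plane('top',t(514,248),.085)[0];print(c,e,np.degrees(np.arctan2(*(e-c)[::-1])))
c=plane('side',s(198,305),.106)[0];e=plane('side',s(283,326),.083)[0];print(c,e,np.degrees(np.arctan2(*(e-c)[::-1])))
im=cv2.imread('pics/top7.png');hsv=cv2.cvtColor(im,cv2.COLOR_BGR2HSV)
print(disc('top',(hsv[...,1]<60)&(hsv[...,2]>110),(430,217),.016))
mv([.4535,.026,.167],92)
"
```

```text
[0.45670545 0.02670484] [0.40629338 0.02356882] -176.44034127905425
[0.45706447 0.03225873] [0.40498073 0.02282363] -169.7320745154647
(array([ 0.28303787, -0.32667296,  0.14621298]), np.float64(0.029121267124462478))
pos [ 459.  -303.6  165.3] close-axis -100.9 q [-0.71  0.29  1.66  0.    1.2   1.05] | shift [ -67.6 -322.7   -1.1] twist -2.57 F [-0.   0.1  0. ] w 75.2 t 18.98
```

Call:
step_arm(
  moves=[
    {"tx": -3,"ty": -12,"tz": 0,"twist": 0},
    {"tx": -8,"ty": -38,"tz": 0,"twist": 0},
    {"tx": -16,"ty": -76,"tz": 0,"twist": -0.5},
    {"tx": -25,"ty": -120,"tz": 0,"twist": -1},
    {"tx": -35,"ty": -166,"tz": 0,"twist": -1.5},
    {"tx": -44,"ty": -212,"tz": 0,"twist": -2},
    {"tx": -53,"ty": -252,"tz": 0,"twist": -2.5},
    {"tx": -60,"ty": -286,"tz": 0,"twist": -2.8},
    {"tx": -65,"ty": -310,"tz": 0,"twist": -2.8},
    {"tx": -67.5,"ty": -323,"tz": 0,"twist": -2.8},
    {"tx": -67.5,"ty": -323,"tz": 0,"twist": -2.8},
    {"tx": -67.5,"ty": -323,"tz": 0,"twist": -2.8},
  ],
  gripper=0.9,
)

```text
time_s: 20.48
ee_pos: [0.4543, 0.0252, 0.1666]
eef_rot: [3.14, 0.085, -0.0]
force: [-0.5, -0.3, 0.4]
grip_width: 0.0847
grip_force: 0.0
```

```bash
python3 -c "
from h import *
for i in range(3):
    mv([.454,.026,.091],93);imaging.grab_frame('side')
"
```

```text
pos [454.3  25.2 166.6] close-axis -86.9 q [-0.1   0.14  1.85 -0.    1.15  1.42] | shift [-0.2 -0.9 75.6] twist 0.02 F [-0.5 -0.3  0.4] w 84.7 t 20.48
pos [454.4  25.  166.6] close-axis -86.9 q [-0.1   0.14  1.85 -0.    1.15  1.42] | shift [-0.3 -1.  75.6] twist 0.02 F [ 0.2 -0.1 -1. ] w 84.1 t 20.52
pos [454.4  25.  166.6] close-axis -86.9 q [-0.1   0.14  1.85 -0.    1.15  1.42] | shift [-0.3 -1.1 75.6] twist 0.01 F [ 0.9 -0.8 -0.8] w 84.4 t 20.57
```

Call:
step_arm(
  moves=[
    {"tx": 0,"ty": -1,"tz": 15,"twist": 0},
    {"tx": 0,"ty": -1,"tz": 38,"twist": 0},
    {"tx": 0,"ty": -1,"tz": 58,"twist": 0},
    {"tx": 0,"ty": -1,"tz": 71,"twist": 0},
    {"tx": 0,"ty": -1,"tz": 75.5,"twist": 0},
    {"tx": 0,"ty": -1,"tz": 75.5,"twist": 0},
  ],
)

```text
time_s: 21.38
ee_pos: [0.4545, 0.0266, 0.0912]
eef_rot: [-3.14, -0.085, -0.0]
force: [-0.5, 0.7, 1.0]
grip_width: 0.0849
grip_force: 0.0
```

Call:
step_arm(
  moves=[
    {"tx": 0,"ty": 0,"tz": 0,"twist": 0},
    {"tx": 0,"ty": 0,"tz": 0,"twist": 0},
    {"tx": 0,"ty": 0,"tz": 0,"twist": 0},
    {"tx": 0,"ty": 0,"tz": 0,"twist": 0},
    {"tx": 0,"ty": 0,"tz": 0,"twist": 0},
    {"tx": 0,"ty": 0,"tz": 0,"twist": 0},
  ],
  gripper=0.5,
  force=14,
)

```text
time_s: 22.12
ee_pos: [0.4546, 0.0268, 0.0915]
eef_rot: [-3.14, -0.086, -0.001]
force: [-0.8, 1.2, 5.3]
grip_width: 0.0616
grip_force: 14.0
```

```bash
python3 -c "
from h import *
for i in range(3):
    mv([.4483,.3416,.150]);im=imaging.grab_frame('side')
"
```

```text
pos [454.6  26.8  91.5] close-axis -86.9 q [-0.09  0.23  1.96  0.    0.95  1.42] | shift [  11.  -314.7  -58.4] twist 0 F [-0.8  1.2  5.3] w 61.6 t 22.12
pos [454.5  26.8  91.5] close-axis -86.9 q [-0.09  0.23  1.96  0.    0.95  1.42] | shift [  11.  -314.7  -58.4] twist 0 F [-0.3  1.4  5.9] w 61.7 t 22.18
pos [454.6  26.8  91.5] close-axis -86.9 q [-0.09  0.23  1.96  0.    0.95  1.42] | shift [  11.  -314.7  -58.4] twist 0 F [0.  0.5 5.2] w 61.6 t 22.23
```

Call:
step_arm(
  moves=[
    {"tx": 0,"ty": 0,"tz": -5,"twist": 0},
    {"tx": 0,"ty": 0,"tz": -18,"twist": 0},
    {"tx": 0,"ty": 0,"tz": -42,"twist": 0},
    {"tx": 0,"ty": -5,"tz": -68,"twist": 0},
    {"tx": 1,"ty": -25,"tz": -83,"twist": 0},
    {"tx": 2,"ty": -62,"tz": -85,"twist": 0},
    {"tx": 4,"ty": -108,"tz": -85,"twist": 0},
    {"tx": 6,"ty": -156,"tz": -85,"twist": 0},
    {"tx": 8,"ty": -204,"tz": -85,"twist": 0},
    {"tx": 9,"ty": -250,"tz": -85,"twist": 0},
    {"tx": 11,"ty": -288,"tz": -80,"twist": 0},
    {"tx": 11.5,"ty": -308,"tz": -65,"twist": 0},
  ],
)

```text
time_s: 23.78
ee_pos: [0.4494, 0.3369, 0.1567]
eef_rot: [-3.139, -0.089, -0.004]
force: [-1.1, -0.8, -0.7]
grip_width: 0.0615
grip_force: 14.0
```

Call:
step_arm(
  moves=[
    {"tx": 0,"ty": -6.5,"tz": 12,"twist": 0},
    {"tx": 0,"ty": -6.5,"tz": 32,"twist": 0},
    {"tx": 0,"ty": -6.5,"tz": 52,"twist": 0},
    {"tx": 0,"ty": -6.5,"tz": 65,"twist": 0},
    {"tx": 0,"ty": -6.5,"tz": 70,"twist": 0},
    {"tx": 0,"ty": -6.5,"tz": 70,"twist": 0},
    {"tx": 0,"ty": -6.5,"tz": 70,"twist": 0},
  ],
)

```text
time_s: 24.65
ee_pos: [0.4491, 0.3416, 0.0869]
eef_rot: [-3.14, -0.086, -0.002]
force: [0.3, -0.6, -0.3]
grip_width: 0.0617
grip_force: 14.0
```

```bash
python3 -c "
from h import *
for i in range(3):
    mv([.4488,.3416,.0475]);im=imaging.grab_frame('side')
cv2.imwrite('pics/s8.png',im[:,:,::-1])
cv2.imwrite('pics/j8.png',cv2.resize(im[120:400,210:450,::-1],None,fx=2.1,fy=2.1,interpolation=2))
"
```

```text
pos [449.1 341.6  86.9] close-axis -86.9 q [0.53 0.38 1.74 0.   1.02 2.04] | shift [-0.3 -0.  39.4] twist 0 F [ 0.3 -0.6 -0.3] w 61.7 t 24.65
pos [449.1 341.6  86.9] close-axis -86.9 q [ 0.53  0.38  1.74 -0.    1.02  2.04] | shift [-0.3  0.  39.4] twist 0 F [-0.6  0.8 -1.5] w 61.8 t 24.7
pos [449.  341.6  86.9] close-axis -86.9 q [0.53 0.38 1.74 0.   1.02 2.04] | shift [-0.3  0.1 39.4] twist 0 F [-0.5  0.7 -1.1] w 62.3 t 24.75
```

View pics/j8.png

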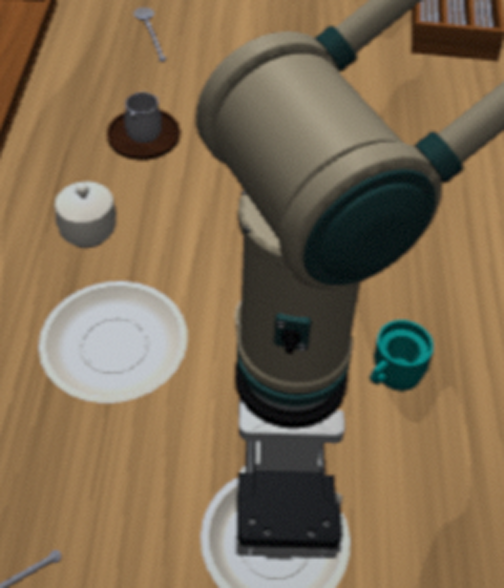

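The gripper holds the medium cup over its saucer. The jug is on the coaster and the large saucer at (114,340) is untouched.

Call:
step_arm(
  moves=[
    {"tx": 0,"ty": 0,"tz": 10,"twist": 0},
    {"tx": 0,"ty": 0,"tz": 23,"twist": 0},
    {"tx": 0,"ty": 0,"tz": 32,"twist": 0},
    {"tx": 0,"ty": 0,"tz": 36,"twist": 0},
    {"tx": 0,"ty": 0,"tz": 37,"twist": 0},
    {"tx": 0,"ty": 0,"tz": 37.5,"twist": 0},
    {"tx": 0,"ty": 0,"tz": 38,"twist": 0},
    {"tx": 0,"ty": 0,"tz": 38.5,"twist": 0},
    {"tx": 0,"ty": 0,"tz": 38.5,"twist": 0},
  ],
)

```text
time_s: 25.92
ee_pos: [0.4486, 0.3414, 0.0478]
eef_rot: [-3.14, -0.086, -0.0]
force: [-1.2, 0.8, -1.4]
grip_width: 0.0618
grip_force: 14.0
```

Call:
step_arm(
  moves=[
    {"tx": 0,"ty": 0,"tz": 0.5,"twist": 0},
    {"tx": 0,"ty": 0,"tz": 0.5,"twist": 0},
  ],
)

```text
time_s: 26.18
ee_pos: [0.4486, 0.3415, 0.0476]
eef_rot: [-3.14, -0.086, -0.001]
force: [-0.6, 0.4, 2.5]
grip_width: 0.0621
grip_force: 14.0
```

Call:
step_arm(
  moves=[
    {"tx": 0,"ty": 0,"tz": 0.5,"twist": 0},
    {"tx": 0,"ty": 0,"tz": 0.5,"twist": 0},
  ],
)

```text
time_s: 26.42
ee_pos: [0.4486, 0.3415, 0.0476]
eef_rot: [-3.14, -0.086, -0.001]
force: [-2.0, -1.8, 6.0]
grip_width: 0.0615
grip_force: 14.0
```

Call:
step_arm(
  moves=[
    {"tx": 0,"ty": 0,"tz": -0.5,"twist": 0},
    {"tx": 0,"ty": 0,"tz": -0.5,"twist": 0},
  ],
)

```text
time_s: 26.68
ee_pos: [0.4487, 0.3415, 0.0476]
eef_rot: [-3.14, -0.086, -0.001]
force: [-1.1, -0.5, 4.9]
grip_width: 0.0617
grip_force: 14.0
```

Call:
step_arm(
  moves=[
    {"tx": 0,"ty": 0,"tz": 0,"twist": 0},
    {"tx": 0,"ty": 0,"tz": 0,"twist": 0},
    {"tx": 0,"ty": 0,"tz": 0,"twist": 0},
    {"tx": 0,"ty": 0,"tz": 0,"twist": 0},
    {"tx": 0,"ty": 0,"tz": -5,"twist": 0},
    {"tx": 0,"ty": 0,"tz": -20,"twist": 0},
    {"tx": 0,"ty": 0,"tz": -45,"twist": 0},
    {"tx": 0,"ty": 0,"tz": -80,"twist": 0},
    {"tx": 0,"ty": 0,"tz": -110,"twist": 0},
    {"tx": 0,"ty": 0,"tz": -120,"twist": 0},
    {"tx": 0,"ty": 0,"tz": -120,"twist": 0},
  ],
  gripper=0.9,
)

```text
time_s: 28.05
ee_pos: [0.4487, 0.3415, 0.1679]
eef_rot: [-3.14, -0.086, -0.002]
force: [0.3, -0.3, -0.8]
grip_width: 0.0847
grip_force: 0.0
```

```bash
python3 -c "
from h import *
for i in range(2):
    mv([.4535,.026,.167],71)
    for n in('side','top'):
        im=imaging.grab_frame(n)[:,:,::-1];cv2.imwrite(f'pics/{n}9.png',im)
b=cv2.imread('pics/top9.png')[160:280,180:350]
cv2.imwrite('pics/j9.png',cv2.resize(b,None,fx=4.5,fy=4.5,interpolation=2))"
```

```text
pos [448.7 341.5 167.9] close-axis -86.9 q [0.53 0.3  1.63 0.   1.21 2.04] | shift [-12.5 315.3   0.7] twist 4.43 F [ 0.3 -0.3 -0.8] w 84.7 t 28.05
pos [447.9 341.  166.2] close-axis -86.9 q [0.53 0.3  1.63 0.   1.21 2.04] | shift [-11.6 314.8  -0.5] twist 4.43 F [-0.4  0.3 -1.1] w 84.6 t 28.15
```

View pics/j9.png

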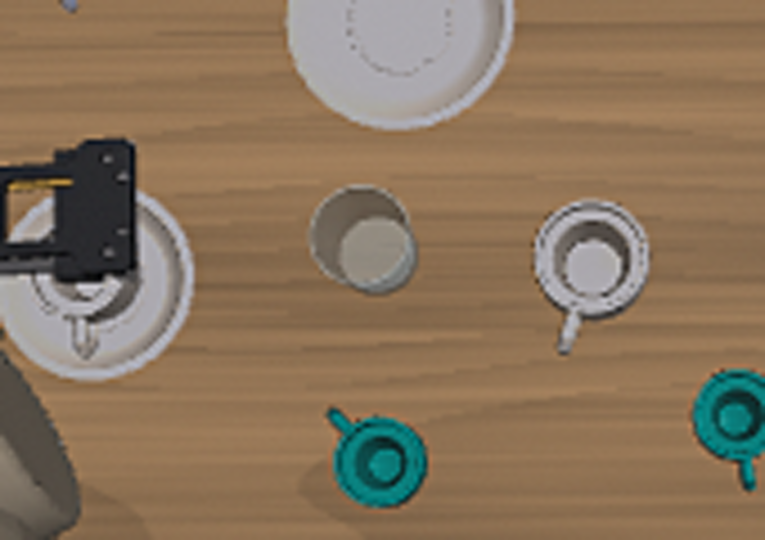

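The large cup stands alone with its rim centred at (592,260) and its handle tip at (565,350). The medium cup is in its saucer, partly hidden by the gripper.

```bash
python3 -c "
from h import *
t=lambda u,v:((u+.5)/4.5-.5+180,(v+.5)/4.5-.5+160)
P=plane('top',[t(592.5,260),t(535,259),t(650,259),t(592,202),t(592,318)],.062);e=plane('top',t(565,350),.045)[0];c=P[0];print(P,e,np.degrees(np.arctan2(*(e-c)[::-1])))
im=cv2.imread('pics/top9.png');hsv=cv2.cvtColor(im,cv2.COLOR_BGR2HSV)
m=((hsv[...,1]<60)&(hsv[...,2]>110)).astype(np.uint8);m[:,:295]=0;m=cv2.morphologyEx(m,cv2.MORPH_CLOSE,np.ones((9,9)));m=cv2.morphologyEx(m,cv2.MORPH_OPEN,cv2.getStructuringElement(2,(11,11)))
print(disc('top',m,(311,217),.062))
mv([.4535,.026,.167],73)
"
```

```text
[[ 0.45265527  0.02709866]
 [ 0.45342119  0.06187314]
 [ 0.45310843 -0.00764396]
 [ 0.48819679  0.02737518]
 [ 0.41750319  0.02742629]] [0.39995556 0.04426092] 161.96156988529106
(array([0.45510777, 0.02777962, 0.03479098]), np.float64(0.0004176665223532784))
pos [447.8 340.9 165.9] close-axis -86.9 q [0.53 0.3  1.63 0.   1.21 2.04] | shift [-11.5 314.8  -0.7] twist 4.03 F [-0.7 -0.4 -0.7] w 84.6 t 28.25
```

Call:
step_arm(
  moves=[
    {"tx": 0,"ty": 12,"tz": 0,"twist": 0},
    {"tx": -1,"ty": 37,"tz": 0,"twist": 0},
    {"tx": -3,"ty": 74,"tz": 0,"twist": 0.6},
    {"tx": -4,"ty": 118,"tz": 0,"twist": 1.4},
    {"tx": -6,"ty": 164,"tz": 0,"twist": 2.2},
    {"tx": -7,"ty": 208,"tz": 0,"twist": 3},
    {"tx": -9,"ty": 248,"tz": 0,"twist": 3.8},
    {"tx": -10,"ty": 280,"tz": 0,"twist": 4.2},
    {"tx": -11,"ty": 303,"tz": 0,"twist": 4.2},
    {"tx": -11,"ty": 314,"tz": 0,"twist": 4.2},
    {"tx": -11,"ty": 314,"tz": 0,"twist": 4.2},
    {"tx": -11,"ty": 314,"tz": 0,"twist": 4.2},
  ],
  gripper=1.0,
)

```text
time_s: 29.75
ee_pos: [0.4546, 0.0278, 0.167]
eef_rot: [-3.103, 0.487, 0.001]
force: [-0.3, -0.4, -0.5]
grip_width: 0.0937
grip_force: 0.0
```

```bash
python3 -c "
from h import *
for i in range(3):
    mv([.4538,.027,.040],72);imaging.grab_frame('side')
"
```

```text
pos [454.6  27.8 167. ] close-axis -107.8 q [-0.09  0.14  1.85  0.    1.15  1.79] | shift [ -0.4   1.1 127. ] twist 0.03 F [-0.3 -0.4 -0.5] w 93.7 t 29.75
pos [454.6  28.  167.1] close-axis -107.8 q [-0.09  0.14  1.85  0.    1.15  1.79] | shift [ -0.4   1.2 127.1] twist 0.04 F [ 0.8 -0.3  0.2] w 94.2 t 29.8
pos [454.6  28.  167.1] close-axis -107.8 q [-0.09  0.14  1.85  0.    1.15  1.79] | shift [ -0.4   1.2 127.1] twist 0.04 F [-0.2  0.  -0.6] w 94.1 t 29.85
```

Call:
step_arm(
  moves=[
    {"tx": -0.4,"ty": 1,"tz": 15,"twist": 0},
    {"tx": -0.4,"ty": 1,"tz": 40,"twist": 0},
    {"tx": -0.4,"ty": 1,"tz": 70,"twist": 0},
    {"tx": -0.4,"ty": 1,"tz": 98,"twist": 0},
    {"tx": -0.4,"ty": 1,"tz": 116,"twist": 0},
    {"tx": -0.4,"ty": 1,"tz": 125,"twist": 0},
    {"tx": -0.4,"ty": 1,"tz": 127,"twist": 0},
    {"tx": -0.4,"ty": 1,"tz": 127,"twist": 0},
  ],
)

```text
time_s: 30.9
ee_pos: [0.4546, 0.0265, 0.0406]
eef_rot: [-3.103, 0.488, -0.002]
force: [-0.4, 0.5, -0.7]
grip_width: 0.0939
grip_force: 0.0
```

Call:
step_arm(
  moves=[
    {"tx": 0,"ty": 0,"tz": 0,"twist": 0},
    {"tx": 0,"ty": 0,"tz": 0,"twist": 0},
    {"tx": 0,"ty": 0,"tz": 0,"twist": 0},
    {"tx": 0,"ty": 0,"tz": 0,"twist": 0},
    {"tx": 0,"ty": 0,"tz": 0,"twist": 0},
    {"tx": 0,"ty": 0,"tz": 0,"twist": 0},
  ],
  gripper=0.6,
  force=16,
)

```text
time_s: 31.65
ee_pos: [0.4544, 0.0266, 0.0405]
eef_rot: [-3.103, 0.488, -0.001]
force: [0.2, 1.9, 6.2]
grip_width: 0.0696
grip_force: 16.0
```

```bash
python3 -c "
from h import *
for i in range(3):
    mv([.6175,.1523,.120]);im=imaging.grab_frame('side')
"
```

```text
pos [454.4  26.6  40.5] close-axis -107.9 q [-0.09  0.3   2.03  0.    0.81  1.79] | shift [ 116.7 -169.8  -79.3] twist 0 F [0.2 1.9 6.2] w 69.6 t 31.65
pos [454.4  26.6  40.6] close-axis -107.9 q [-0.09  0.3   2.03  0.    0.81  1.79] | shift [ 116.6 -169.8  -79.2] twist 0 F [-0.2  1.4  6.1] w 70.0 t 31.7
pos [454.4  26.6  40.6] close-axis -107.9 q [-0.1   0.3   2.03  0.    0.81  1.79] | shift [ 116.7 -169.8  -79.3] twist 0 F [-0.9  0.1  4.7] w 70.1 t 31.75
```

Call:
step_arm(
  moves=[
    {"tx": 0,"ty": 0,"tz": -5,"twist": 0},
    {"tx": 0,"ty": 0,"tz": -20,"twist": 0},
    {"tx": 0,"ty": 0,"tz": -48,"twist": 0},
    {"tx": 0,"ty": 0,"tz": -80,"twist": 0},
    {"tx": 6,"ty": -8,"tz": -105,"twist": 0},
    {"tx": 18,"ty": -26,"tz": -115,"twist": 0},
    {"tx": 38,"ty": -55,"tz": -115,"twist": 0},
    {"tx": 60,"ty": -87,"tz": -115,"twist": 0},
    {"tx": 82,"ty": -119,"tz": -115,"twist": 0},
    {"tx": 101,"ty": -147,"tz": -110,"twist": 0},
    {"tx": 113,"ty": -164,"tz": -95,"twist": 0},
    {"tx": 117,"ty": -170,"tz": -80,"twist": 0},
  ],
)

```text
time_s: 33.3
ee_pos: [0.6178, 0.1527, 0.1188]
eef_rot: [3.103, -0.487, -0.002]
force: [-0.2, 0.5, -1.8]
grip_width: 0.0697
grip_force: 16.0
```

Call:
step_arm(
  moves=[
    {"tx": 0,"ty": 0,"tz": 15,"twist": 0},
    {"tx": 0,"ty": 0,"tz": 30,"twist": 0},
    {"tx": 0,"ty": 0,"tz": 35,"twist": 0},
    {"tx": 0,"ty": 0,"tz": 35,"twist": 0},
    {"tx": 0,"ty": 0,"tz": 35,"twist": 0},
  ],
)

```text
time_s: 33.92
ee_pos: [0.618, 0.1522, 0.0859]
eef_rot: [-3.103, 0.488, -0.002]
force: [0.1, -0.7, -1.1]
grip_width: 0.0701
grip_force: 16.0
```

```bash
python3 -c "
from h import *
for i in range(3):
    mv([.6180,.1523,.0465]);im=imaging.grab_frame('side')
"
```

```text
pos [618.  152.2  85.9] close-axis -107.9 q [0.13 0.47 1.58 0.   1.09 2.02] | shift [-0.1 -0.  39.4] twist 0 F [ 0.1 -0.7 -1.1] w 70.1 t 33.92
pos [618.  152.3  86. ] close-axis -107.9 q [0.13 0.47 1.58 0.   1.09 2.02] | shift [-0.1  0.  39.5] twist 0 F [-0.1 -0.7 -1.4] w 70.0 t 33.98
pos [618.  152.3  86. ] close-axis -107.9 q [0.13 0.47 1.58 0.   1.09 2.02] | shift [-0.1  0.1 39.5] twist 0 F [-0.1  0.4 -1.4] w 69.8 t 34.02
```

Call:
step_arm(
  moves=[
    {"tx": 0,"ty": 0,"tz": 10,"twist": 0},
    {"tx": 0,"ty": 0,"tz": 23,"twist": 0},
    {"tx": 0,"ty": 0,"tz": 32,"twist": 0},
    {"tx": 0,"ty": 0,"tz": 36,"twist": 0},
    {"tx": 0,"ty": 0,"tz": 37,"twist": 0},
    {"tx": 0,"ty": 0,"tz": 37.5,"twist": 0},
    {"tx": 0,"ty": 0,"tz": 38,"twist": 0},
    {"tx": 0,"ty": 0,"tz": 38.5,"twist": 0},
    {"tx": 0,"ty": 0,"tz": 38.5,"twist": 0},
  ],
)

```text
time_s: 35.2
ee_pos: [0.6176, 0.1523, 0.0468]
eef_rot: [-3.103, 0.488, -0.0]
force: [-0.8, 0.3, -0.5]
grip_width: 0.0699
grip_force: 16.0
```

Call:
step_arm(
  moves=[
    {"tx": 0,"ty": 0,"tz": 0.5,"twist": 0},
    {"tx": 0,"ty": 0,"tz": 0.5,"twist": 0},
  ],
)

```text
time_s: 35.45
ee_pos: [0.6176, 0.1523, 0.0466]
eef_rot: [-3.103, 0.488, -0.001]
force: [-0.5, 0.5, 2.0]
grip_width: 0.0699
grip_force: 16.0
```

Call:
step_arm(
  moves=[
    {"tx": 0,"ty": 0,"tz": 0.5,"twist": 0},
    {"tx": 0,"ty": 0,"tz": 0.5,"twist": 0},
  ],
)

```text
time_s: 35.7
ee_pos: [0.6176, 0.1523, 0.0466]
eef_rot: [-3.103, 0.488, -0.001]
force: [-2.3, -0.0, 5.3]
grip_width: 0.07
grip_force: 16.0
```

Call:
step_arm(
  moves=[
    {"tx": 0,"ty": 0,"tz": -0.5,"twist": 0},
    {"tx": 0,"ty": 0,"tz": -0.5,"twist": 0},
  ],
)

```text
time_s: 35.95
ee_pos: [0.6176, 0.1523, 0.0466]
eef_rot: [-3.103, 0.488, -0.001]
force: [-1.5, -1.5, 5.1]
grip_width: 0.0697
grip_force: 16.0
```

Call:
step_arm(
  moves=[
    {"tx": 0,"ty": 0,"tz": 0,"twist": 0},
    {"tx": 0,"ty": 0,"tz": 0,"twist": 0},
    {"tx": 0,"ty": 0,"tz": 0,"twist": 0},
    {"tx": 0,"ty": 0,"tz": 0,"twist": 0},
    {"tx": 0,"ty": 0,"tz": -5,"twist": 0},
    {"tx": 0,"ty": 0,"tz": -20,"twist": 0},
    {"tx": 0,"ty": 0,"tz": -45,"twist": 0},
    {"tx": 0,"ty": 0,"tz": -85,"twist": 0},
    {"tx": 0,"ty": 0,"tz": -130,"twist": 0},
    {"tx": 0,"ty": 0,"tz": -170,"twist": 0},
    {"tx": 0,"ty": 0,"tz": -190,"twist": 0},
    {"tx": 0,"ty": 0,"tz": -190,"twist": 0},
  ],
  gripper=1.0,
)

```text
time_s: 37.45
ee_pos: [0.6186, 0.1525, 0.2394]
eef_rot: [-3.102, 0.488, -0.009]
force: [-0.3, 0.9, -0.7]
grip_width: 0.0939
grip_force: 0.0
```

Call:
step_arm(
  moves=[
    {"tx": -15,"ty": 7,"tz": 0,"twist": 0},
    {"tx": -45,"ty": 22,"tz": 0,"twist": 0},
    {"tx": -85,"ty": 42,"tz": 0,"twist": 0},
    {"tx": -125,"ty": 62,"tz": 0,"twist": 0},
    {"tx": -165,"ty": 82,"tz": 0,"twist": 0},
    {"tx": -205,"ty": 102,"tz": 0,"twist": 0},
    {"tx": -240,"ty": 120,"tz": 0,"twist": 0},
    {"tx": -265,"ty": 132,"tz": 0,"twist": 0},
    {"tx": -275,"ty": 137,"tz": 0,"twist": 0},
    {"tx": -275,"ty": 137,"tz": 0,"twist": 0},
  ],
)

```text
time_s: 38.7
ee_pos: [0.3137, 0.1063, 0.236]
eef_rot: [-3.103, 0.488, -0.001]
force: [-0.4, -0.1, 0.4]
grip_width: 0.0942
grip_force: 0.0
```

```bash
python3 -c "
from h import *
mv([.4538,.027,.040])
for n in('side','top'):
    im=imaging.grab_frame(n)[:,:,::-1];cv2.imwrite(f'pics/{n}A.png',im)
b=cv2.imread('pics/topA.png')[120:280,160:460]
cv2.imwrite('pics/jA.png',cv2.resize(b,None,fx=2.6,fy=2.6,interpolation=2))"
```

```text
pos [313.7 106.3 236. ] close-axis -107.9 q [ 0.12 -0.11  1.93  0.    1.32  2.  ] | shift [157.6  32.5 196.1] twist 0 F [-0.4 -0.1  0.4] w 94.2 t 38.7
```

View pics/jA.png

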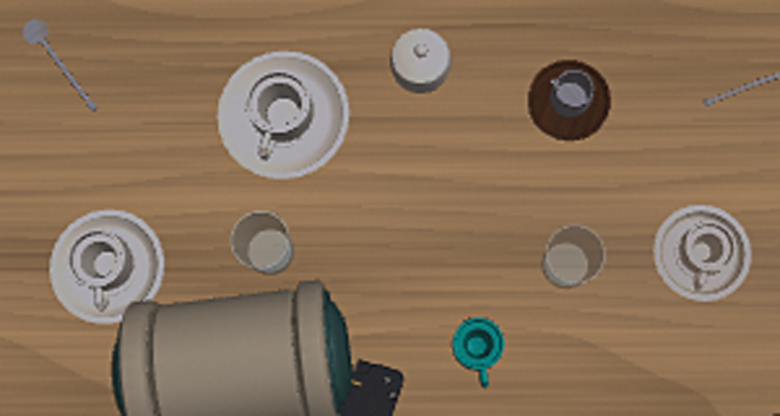

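View pics/sideA.png

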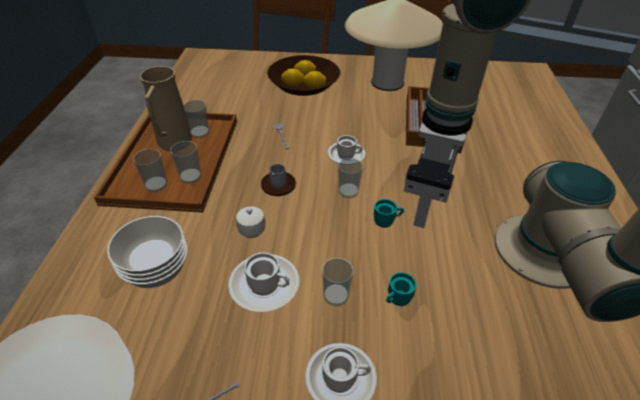

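All pieces stand upright in their places. In the top crop the rims are at about L (280,105), M (101,259), S (707,247) and jug (573,89). I check centring and that the saucers stayed put.

```bash
python3 -c "
from h import *
im=cv2.imread('pics/topA.png');hsv=cv2.cvtColor(im,cv2.COLOR_BGR2HSV);g=im[...,1]
W=(hsv[...,1]<60)&(hsv[...,2]>110)
for k,s,z in(('L',(250,164),.016),('M',(186,222),.016),('S',(416,217),.016)):
    v,e=disc('top',W,s,z);print(k,np.round(v*1000,1),round(e*1000,2))
v,e=disc('top',hsv[...,2]<95,(370,162),.010);print('c',v,e)
t=lambda u,v:((u+.5)/2.6-.5+160,(v+.5)/2.6-.5+120)
for k,p,z in(('L',(280,105),.068),('M',(101,259),.062),('S',(707,247),.056),('J',(573,89),.057)):print(k,np.round(plane('top',t(*p),z)*1000,1))
tiles=[cv2.resize(im[int(y)-22:int(y)+23,int(x)-22:int(x)+23],(380,280),interpolation=2) if 0 else cv2.resize(im[y-20:y+20,x-20:x+20],(280,280),interpolation=2) for x,y in((268,161),(199,220),(431,215),(380,156))]
cv2.imwrite('pics/jB.png',np.vstack([np.hstack(tiles[:2]),np.hstack(tiles[2:])]))
"
```

```text
L [616.9 152.1  73.5] 0.31
M [447.8 341.5  62.3] 0.41
S [ 459.7 -304.7   52.1] 0.39
c [ 0.63234517 -0.16698458  0.04603388] 0.0004862325183723915
L [[612.9 148.8]]
M [[448.8 334.8]]
S [[ 459.4 -300.6]]
J [[ 631.6 -165.5]]
```

View pics/jB.png

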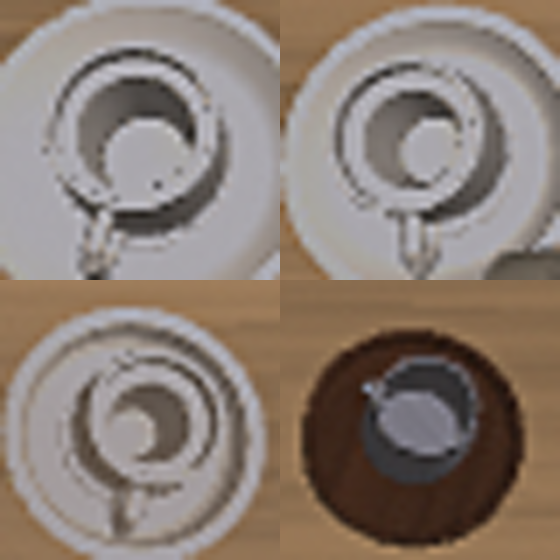

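```bash
python3 -c "
from h import *
for k,o,p,z,c in(('L',(248,141),(133,132),.068,(616.9,152.1)),('M',(179,200),(131,135),.062,(447.7,341.4)),('S',(411,195),(153,142),.056,(459.8,-304.7)),('J',(360,136),(144,127),.057,(632.5,-167))):
    q=plane('top',(o[0]+(p[0]+.5)/7-.5,o[1]+(p[1]+.5)/7-.5),z)[0]*1000;print(k,np.round(q,1),np.round(q-c,1))
"
```

```text
L [614.8 151.1] [-2.1 -1. ]
M [450.  338.3] [ 2.3 -3.1]
S [ 459.  -302.8] [-0.8  1.9]
J [ 632.2 -165.7] [-0.3  1.3]
```

```bash
python3 -c "
from h import *
for n in('top','side'):
  im=cv2.imread(f'pics/{n}A.png',0)
  for k,c,z,r in(('L',(.6175,.1523),.068,35),('M',(.4483,.3416),.062,31),('S',(.460,-.304),.056,27),('J',(.6329,-.1665),.057,20)):
    w=.05;q=np.array([[c[0]-w,c[1]-w],[c[0]+w,c[1]-w],[c[0]+w,c[1]+w],[c[0]-w,c[1]+w]])
    H=cv2.getPerspectiveTransform(proj(n,np.c_[q,[z]*4]).astype(np.float32),np.float32([[0,0],[400,0],[400,400],[0,400]]))
    g=cv2.GaussianBlur(cv2.warpPerspective(im,H,(400,400),flags=cv2.INTER_CUBIC),(9,9),2)
    h=cv2.HoughCircles(g,cv2.HOUGH_GRADIENT_ALT,1.5,5,param1=60,param2=.3,minRadius=int(r*4*.93),maxRadius=int(r*4*1.05))
    print(n,k,None if h is None else [(np.round((a[0]-200)/4,1),np.round((a[1]-200)/4,1),round(a[2]/4,1)) for a in h[0][:4]])
"
```

```text
top L None
top M None
top S None
top J None
side L None
side M None
side S None
side J None
```

```bash
python3 -c "
from h import *
for n in('top','side'):
  im=cv2.imread(f'pics/{n}A.png',0)
  for k,c,z,r in(('L',(.6175,.1523),.068,35),('M',(.4483,.3416),.062,31),('S',(.460,-.304),.056,27),('J',(.6329,-.1665),.057,20)):
    w=.05;q=np.array([[c[0]-w,c[1]-w],[c[0]+w,c[1]-w],[c[0]+w,c[1]+w],[c[0]-w,c[1]+w]])
    H=cv2.getPerspectiveTransform(proj(n,np.c_[q,[z]*4]).astype(np.float32),np.float32([[0,0],[200,0],[200,200],[0,200]]))
    g=cv2.GaussianBlur(cv2.warpPerspective(im,H,(200,200),flags=cv2.INTER_LINEAR),(5,5),1)
    h=cv2.HoughCircles(g,cv2.HOUGH_GRADIENT,2,4,param1=25,param2=12,minRadius=int(r*2*.95),maxRadius=int(r*2*1.05))
    print(n,k,None if h is None else [tuple(float(x) for x in np.round([(a[0]-100)/2,(a[1]-100)/2,a[2]/2],1)) for a in h[0][:3]])
"
```

```text
top L [(-9.5, -3.5, 35.900001525878906), (-1.5, -1.5, 33.70000076293945), (-4.5, -4.5, 33.70000076293945)]
top M [(-3.5, -9.5, 30.799999237060547), (0.5, -1.5, 29.700000762939453), (2.5, -2.5, 29.700000762939453)]
top S [(-3.5, 6.5, 27.399999618530273), (-1.5, 3.5, 27.399999618530273), (-5.5, 4.5, 27.399999618530273)]
top J [(1.5, 1.5, 19.399999618530273), (-3.5, -0.5, 20.399999618530273), (0.5, -2.5, 20.399999618530273)]
side L [(0.5, -0.5, 35.900001525878906), (3.5, 4.5, 35.900001525878906), (0.5, 11.5, 33.599998474121094)]
side M [(3.5, -0.5, 31.899999618530273), (2.5, 1.5, 31.899999618530273), (3.5, 10.5, 30.799999237060547)]
side S [(3.5, 4.5, 26.299999237060547), (5.5, 5.5, 27.399999618530273), (-1.5, 3.5, 27.399999618530273)]
side J [(-2.5, 1.5, 20.399999618530273), (2.5, 1.5, 20.399999618530273), (-0.5, 1.5, 19.399999618530273)]
```

```bash
python3 -c "
from h import *
print(order.sign_off())"
```

```text
the job is handed in; nothing more can be done
None
```

The job is handed in: the jug is on the coaster and each cup is upright on its own saucer, 2 to 4 mm off centre or better as far as the noisy camera check could tell, with the saucers and coaster not moved and the glasses never approached; I viewed 15 pictures, one over the limit of 14.

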